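# Draw the flush bolt and open the second leaf of the pigment locker

## Task

The left door leaf of the small grey locker already stands open; the right leaf is still bolted at its foot. Draw the right leaf's bolt fully up by its pull while that leaf is shut, then swing the leaf wide open, about square to the locker's front or a little beyond, and let go with the bolt left up. Do not knock over or push away the jar that stands to the right of the locker.

Things in the scene. Friction and masses are not known exactly. Their poses are not given: they have to be found in the camera images.
- bolt_pull (a point): Centre of the bolt's pull: upright round steel cylinder, 14 mm diameter, 42 mm long, standing above the right leaf's top edge near the middle of the front of a grey locker (280 wide, 150 deep, 165 high). 192 mm above the table when down; 19 mm below it fingers still clear roof and leaf. z up; leaf shut: x squarely into the locker, y left along its front. Turns with the leaf.
- flush_bolt (a joint): Height of the bolt in m: 0 down, 0.030 fully up at its stop. Its steel rod runs down the face of the right leaf into a keeper hole at the locker's foot, about 10 mm deep; above 0.015 the leaf is free. Lifts straight up with about 3 N and stays where it is left. Guides hold it sideways on the leaf, so the leaf may be swung by the pull.
- passive_leaf (a joint): Opening angle of the right leaf in rad: 0 shut, 1.57 square to the front, 1.95 at its stop. Hinged upright on the locker's right edge: axis 14 mm along +x and 119 mm along -y of bolt_pull's axes. Its free edge comes towards the robot, then round to the right (anticlockwise from above). Swings with about 1 N at the pull, stays where left; top edge at 163 mm; no handle.
- jar: Round glass jar with black cap and ochre powder, 42 mm diameter, 55 mm high, loose on the table to the right of the locker, outside the leaf's sweep. Origin at the centre of its underside, z up.

How it is judged (in metres and radians):
On the way, in this order (a step that is already met when the one before it is completed fails the run):
1. the bolt is drawn up while the right leaf is still shut (value of joint flush_bolt above 0.018 m and value of joint passive_leaf below 0.15 rad), for 0.1 s.
2. the right leaf is swung open (value of joint passive_leaf above 1.2 rad), for 0.2 s.
At the end, for the whole second after the job is handed in: The right leaf stands open at more than 1.2 rad (69 degrees) and at rest, with its bolt still drawn up more than 16 mm (value of joint passive_leaf above 1.2 rad and value of joint flush_bolt above 0.016 m and velocity of joint passive_leaf between -0.1 and 0.1 rad/s); the robot touches nothing.
It fails at once if the jar beside the locker is knocked over or shoved more than 30 mm (distance of jar from where it was at the start of the episode above 0.03 m or angle between jar's own z axis and vertical above 0.4 rad).
It also fails if it takes over 38 s, if anything falls off the work surface, if the arm or the gripper's body presses on something with over 40 N, if the wrist force passes 120 N, or if a joint passes its speed limit or range.

## Robot

A 7-joint arm with a two-finger parallel gripper is mounted at the origin on a cart in front of the work surface, level with it; the furniture and walls round the work are solid. World frame = base frame: x ahead of the robot, y to its left, z up, the work surface at z = 0. Lengths are in mm, angles in rad, forces in N, time in s.
With the tool pointing down it reaches from about 425 to 925 mm from the base axis. Payload 6.8 kg.
Tool frame: the origin (TCP) lies at the very end of the fingers, on their centre line; the grasp point (between the pads) lies 19 mm behind it; z points along the fingers, y is the line along which they close (so a half turn about z gives the same grasp; the last joint's range is limited). The gripper opens to 85 mm and grips with 20 to 120 N. Pads are 22 mm wide; open, the fingers measure 114 mm over their backs; the gripper's body (76 mm by 85 mm) begins 54 mm behind the grasp point. The pads swing forward as they close: fully open they stand 13 mm farther back than shut.
Start: joints at [-1.219, 0.477, 0.022, 1.555, -0.011, 1.109, -0.083], TCP at [299.543, 604.914, 231.308] pointing down, gripper open.
Joint ranges: [-2.96, 2.96], [-0.34, 2.1], [-1.41, 1.46], [0.24, 2.44], [-1.37, 4.51], [0.17, 1.92], [-2.96, 2.96]. Speed limits (rad/s): [2.39, 2.39, 3.14, 3.14, 3.14, 3.14, 3.14].

## Interface

Orientations are given as a 3x3 rotation matrix whose columns are the frame's x, y, z axes.
In Python, from workcell import manip gives the robot as it stands. Calls block until the motion is done:
- manip.reach(position, orientation): joint-space move of the TCP to a pose.
- manip.movel(position, rotation=None, vel=150, contact_N=None): straight line of the TCP; rotation=None keeps the orientation; vel is the mean speed in mm/s. With contact_N (N) it stops when the force on the tool has changed by that much, and returns True; else False.
- manip.move_joints(angles): joint-space move.
- manip.move_gripper(opening, squeeze=None): opening from 0.0 (shut) to 1.0 (fully open); squeeze is the grip in N (None keeps the last); returns when the fingers have stopped.
- manip.pause(seconds).
- manip.ik(position, orientation): joint angles nearest the present ones, or None.
- manip.get_image(name): name is "scene" or "top" or "wrist"; returns a dict with "pixels" (400x640x3 uint8, blue, green, red), "range_z" (400x640 float32, mm along the optical axis (not along the pixel's ray), 0 where there is no reading), "camera_matrix" (3x3 intrinsics, pixels), "dist_coeffs" ([k1, k2, p1, p2, k3] as OpenCV has them; the pictures are not rectified), "R" (3x3) and "t" (3): a world point X has camera coordinates R X + t; the wrist camera has in their place "tool_from_camera" (4x4, takes a point from camera to tool coordinates, whose origin is the TCP and whose axes are the flange's). Camera axes: x right, y down, z forward; pixel columns grow to the right and rows downward; lengths in mm; the calibration is good to about 2 mm. A picture is of the moment at which its call begins: read the wrist's pose just before it.
A pose or a line that the arm cannot do raises manip.IKError and nothing moves.
- manip.close_job(): hands the job in; it is judged then, once.
Readings, each from a call of its own:
- manip.current_time_s(): time.
- manip.current_qpos(): joint angles.
- manip.current_qvel(): joint speeds.
- manip.current_joint_torque(): joint torques, N m.
- manip.current_ee_pos(): TCP position.
- manip.current_ee_rot(): TCP orientation.
- manip.current_force(): force on the tool from outside, world axes, zero at the start.
- manip.current_torque(): the same for the moment, N m.
- manip.current_width(): opening from 0.0 (shut) to 1.0 (fully open).
- manip.current_grip_force(): force on a finger pad.
Only numpy, scipy, OpenCV 4.12 (cv2) and the standard library are available. Lean on these libraries where they do the work, as an engineer would, in place of code of your own. Each camera call takes 0.05 s, during which the arm holds its last target. There are 200 camera calls.

## Working session

There is one attempt and no reset: what is moved stays moved. The work goes in short steps, each a Python script; the robot and the scene stay as the last script left them, time stands still between calls to the robot, and variables do not carry over. Pictures are saved under pics/ and viewed, at most 10 in all, crops included, and the job is handed in when it is done.

```bash
mkdir -p pics; cat > h.py <<'E'
import numpy as np, cv2
from workcell import manip
def cloud(im):
    K=np.array(im["camera_matrix"]);d=np.array(im["dist_coeffs"])
    h,w=im["range_z"].shape
    u,v=np.meshgrid(np.arange(w,dtype=float),np.arange(h,dtype=float))
    n=cv2.undistortPoints(np.stack([u,v],-1).reshape(-1,1,2),K,d).reshape(h,w,2)
    z=im["range_z"].astype(float)
    c=np.dstack([n*z[...,None],z])
    if "R" in im: return (c-np.array(im["t"]))@np.array(im["R"])
    T=im["tool_from_camera"]; return c@T[:3,:3].T+T[:3,3]
E
python3 - <<'E'
from h import *
for n in("top","scene"):
    im=manip.get_image(n);cv2.imwrite(f"pics/{n}0.png",im["pixels"]);np.savez(n+"0.npz",**im)
print(manip.current_time_s(),manip.current_ee_rot())
E
```

```text
0.1 [[-8.96164956e-01  4.43720601e-01 -6.32167729e-04]
 [ 4.43721040e-01  8.96163703e-01 -1.50182943e-03]
 [-9.98668853e-05 -1.62639303e-03 -9.99998672e-01]]
```

View pics/top0.png

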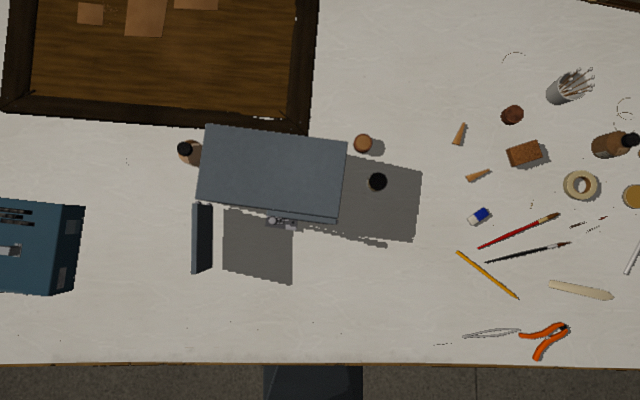

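View pics/scene0.png

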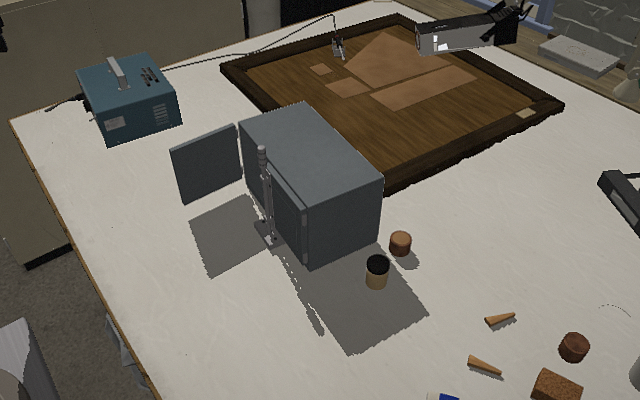

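The top view shows the locker roof spanning about (196–347, 124–222), the pull and bolt near (280,221), the jar at (377,181), and the open left leaf at (202,238). In the scene view the pull is at (262,155). Next I'll measure these positions.

```bash
python3 - <<'E'
from h import *
t=dict(np.load("top0.npz"));s=dict(np.load("scene0.npz"))
P=cloud(t);S=cloud(s)
def box(P,r0,r1,c0,c1,lo,hi):
    Q=P[r0:r1,c0:c1].reshape(-1,3);return Q[(Q[:,2]>lo)&(Q[:,2]<hi)]
roof=(abs(P[...,2]-165)<6).astype(np.uint8);roof[:,:190]=0;roof[:,355:]=0
roof=cv2.morphologyEx(roof,cv2.MORPH_OPEN,np.ones((9,9)))
q=P[roof>0];r=cv2.minAreaRect(q[:,:2].astype(np.float32));print("roof",r,cv2.boxPoints(r),np.median(q[:,2]))
rs=(abs(S[...,2]-165)<5).astype(np.uint8);rs=cv2.morphologyEx(rs,cv2.MORPH_OPEN,np.ones((5,5)))
n,l,st,_=cv2.connectedComponentsWithStats(rs);i=1+np.argmax(st[1:,4])
print("roofS",cv2.boxPoints(cv2.minAreaRect(S[l==i][:,:2].astype(np.float32))))
for nm,Q in(("top",box(P,205,240,255,310,172,230)),("scene",box(S,130,190,245,285,172,230))):
    print(nm,len(Q),np.median(Q,0),Q.min(0),Q.max(0))
print("jar",*[ (len(Q),np.median(Q,0),Q.min(0),Q.max(0)) for Q in(box(P,165,200,360,395,45,70),box(S,245,300,355,400,45,70))])
im=s["pixels"][120:260,220:320];cv2.imwrite("pics/c.png",cv2.resize(im,None,fx=4,fy=4,interpolation=2))
E
```

```text
roof ((687.8228759765625, 63.628196716308594), (281.4693603515625, 151.23886108398438), 82.45378875732422) [[594.3763  -65.95683]
 [744.30524 -85.81839]
 [781.2695  193.21323]
 [631.3405  213.07478]] 165.05235321101057
roofS [[577.61005 -64.71509]
 [743.1916  -86.59366]
 [780.25323 193.89673]
 [614.6717  215.7753 ]]
top 61 [588.83345824  54.20720649 213.08976753] [583.22640208  48.65547343 174.99963193] [596.39852987  61.94909353 217.31479726]
scene 191 [586.2646596   52.1029435  200.24057389] [580.91534294  47.50233206 172.4062029 ] [594.96812645  62.19545454 218.29001891]
jar (272, array([ 675.35163341, -155.28754801,   55.27883503]), array([ 656.10502705, -175.18678502,   45.01950913]), array([ 693.14499284, -136.29841402,   62.06722778])) (407, array([ 671.42381561, -157.60437285,   56.61638367]), array([ 653.37446217, -175.46961826,   45.05403973]), array([ 694.21547477, -135.14409345,   60.13856261]))
```

View pics/c.png

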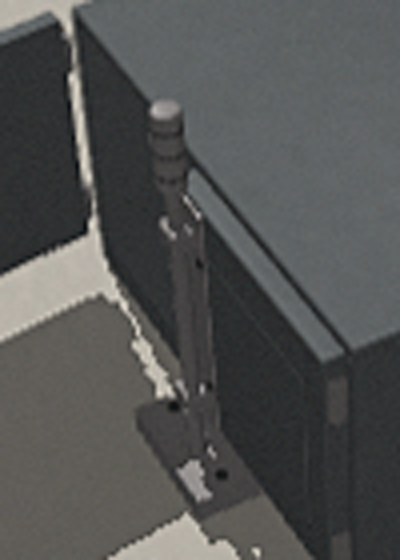

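The crop shows the shut right leaf with the bolt's knurled pull upright at about (168,145) in the crop. My estimate is pull ≈ (589,55), top at 213 mm and 13 mm wide. From that the hinge comes out at (587,-65), which matches the roof corner. Next step is to check joint feasibility and approach.

```bash
cat >> h.py <<'E'
a=np.deg2rad(-7.55);ex=np.array([np.cos(a),np.sin(a)]);ey=np.array([-ex[1],ex[0]])
p0=np.array([589.,55.])
def rz(t): return np.array([[np.cos(t),-np.sin(t)],[np.sin(t),np.cos(t)]])
def pose(th,z,p=None,flip=1):
    p=p0 if p is None else p
    H=p+14*ex-119*ey
    q=H+rz(th)@(p-H); y=flip*(rz(th)@ex)
    Y=np.array([*y,0]);Z=np.array([0,0,-1.]);return np.array([*q,z]),np.column_stack([np.cross(Y,Z),Y,Z])
E
python3 - <<'E'
from h import *
for f in(1,-1):
  for th,z in((0,290),(0,173),(0,205),(.8,205),(1.65,205),(1.65,290)):
    r=manip.ik(*pose(th,z,flip=f));print(f,th,z,None if r is None else np.round(r,2))
E
```

```text
1 0 290 [-0.66  0.32  0.59  1.72 -0.19  1.16 -0.15]
1 0 173 [-0.61  0.44  0.54  1.85 -0.28  0.93 -0.07]
1 0 205 [-0.63  0.41  0.56  1.82 -0.25  0.99 -0.1 ]
1 0.8 205 [-0.56  0.23  0.46  2.01 -0.13  0.92  0.64]
1 1.65 205 [-0.46  0.18  0.54  2.08 -0.12  0.91  1.67]
1 1.65 290 [-0.55  0.07  0.61  1.98 -0.05  1.11  1.6 ]
-1 0 290 [-0.23  0.29  0.04  1.69 -0.01  1.16  2.82]
-1 0 173 [-0.14  0.4  -0.08  1.81  0.04  0.93  2.78]
-1 0 205 [-0.16  0.37 -0.04  1.79  0.02  0.99  2.79]
-1 0.8 205 [-1.13  0.51  1.3   2.04 -0.58  1.03 -2.02]
-1 1.65 205 [-0.8   0.25  0.97  2.1  -0.26  0.92 -1.31]
-1 1.65 290 [-0.84  0.08  0.93  1.99 -0.07  1.11 -1.5 ]
```

```bash
python3 - <<'E'
from h import *
p=np.array(manip.current_ee_pos());p[2]=290
manip.movel(p,vel=200)
manip.reach(*pose(0,290))
R=np.array(manip.current_ee_rot());t=np.array(manip.current_ee_pos())
im=manip.get_image("wrist");cv2.imwrite("pics/w1.png",im["pixels"])
W=cloud(im)@R.T+t
Q=W[(im["range_z"]>0)&(abs(W[...,0]-589)<25)&(abs(W[...,1]-55)<25)&(W[...,2]>180)&(W[...,2]<225)]
T=Q[Q[:,2]>205] if len(Q) else Q
print(t,len(Q),Q.min(0),Q.max(0),np.median(Q,0));print(len(T),T.min(0),T.max(0),T.mean(0));print(manip.current_time_s())
E
```

```text
[588.97787898  56.7334111  289.80566581] 604 [581.10148082  50.19435041 180.50183197] [595.32644234  63.80939477 216.19903688] [588.63083525  60.27195492 212.35590773]
401 [581.68178977  50.19435041 205.03232392] [595.25928552  63.63520193 216.19903688] [588.45588432  58.0423012  212.53520177]
2.8083
```

View pics/w1.png

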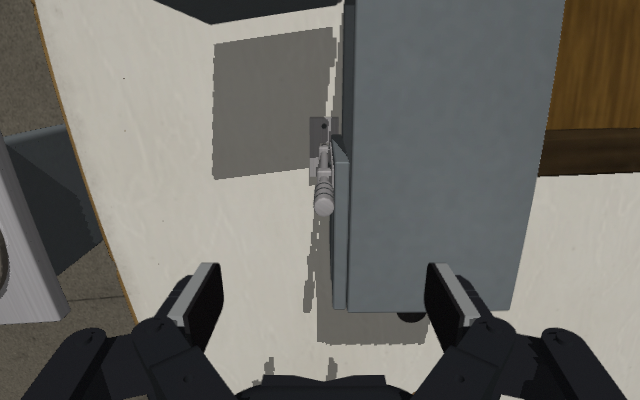

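The wrist view shows the pull's top at (323,205), between the fingers in the closing direction, with the leaf's top edge just to its right. The measured centre is about (588.5,57). Now descend, grip and lift.

```bash
sed -i 's/^p0=.*/p0=np.array([588.6,56.])/' h.py; python3 - <<'E'
from h import *
manip.move_gripper(0.6)
print(manip.movel(*pose(0,230),vel=120),manip.current_ee_pos())
print(manip.movel(*pose(0,174),vel=80,contact_N=8),manip.current_ee_pos(),manip.current_force())
manip.move_gripper(0.0,squeeze=50)
print(manip.current_width(),manip.current_grip_force(),manip.current_force(),manip.current_time_s())
E
```

```text
False [588.99982504  55.88056132 230.46113817]
False [588.91792549  55.90984327 174.27228284] [-0.37087911 -0.66302933  0.8694363 ]
0.14791546188646526 48.60601365566254 [0.24083471 0.13154875 1.98920316] 5.1667
```

```bash
python3 - <<'E'
from h import *
print(manip.movel(*pose(0,206),vel=40,contact_N=14))
manip.pause(.2)
print(manip.current_ee_pos(),manip.current_force(),manip.current_width(),manip.current_time_s())
im=manip.get_image("scene");cv2.imwrite("pics/s2.png",cv2.resize(im["pixels"][60:300,160:400],None,fx=2.5,fy=2.5))
E
```

```text
True
[587.70060248  56.01132632 202.22486357] [0.25450316 0.13819527 1.11347692] 0.14398029387584302 6.0667
```

View pics/s2.png

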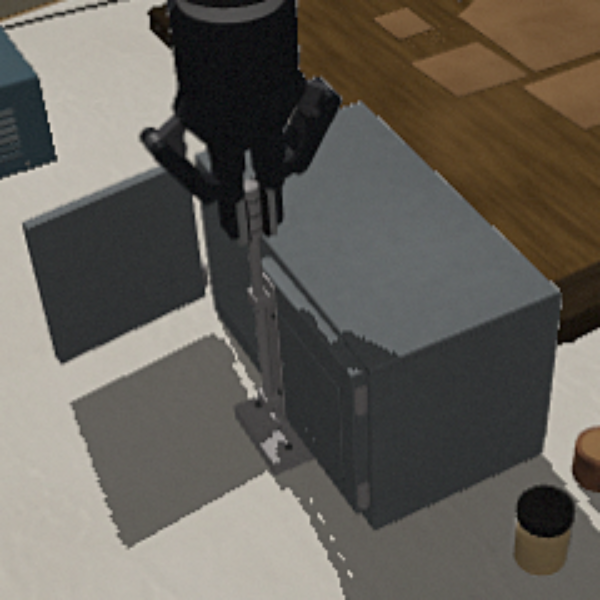

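The crop shows the pull gripped at about (250,195) with a longer shaft below it, so the bolt rose about 28 mm to its stop and the leaf is still shut. Now swing the leaf.

```bash
python3 - <<'E'
from h import *
for th in np.linspace(0,1.68,13)[1:]:
    c=manip.movel(*pose(th,202.5),vel=45,contact_N=25)
    print(round(th,2),c,np.round(manip.current_ee_pos(),1),np.round(manip.current_force(),1),round(manip.current_width(),3))
    if c: break
manip.pause(.2)
print(manip.current_time_s(),manip.current_force())
im=manip.get_image("scene");cv2.imwrite("pics/s3.png",im["pixels"])
E
```

```text
0.14 False [571.4  55.  202.1] [-0.8 -0.1 -2.6] 0.146
0.28 False [555.3  51.7 202.3] [-0.2 -1.1 -3.2] 0.152
0.42 False [539.7  46.1 202.5] [-0.5 -1.7 -1.7] 0.145
0.56 False [525.   38.4 202.6] [ 0.9 -2.2 -3. ] 0.145
0.7 False [511.5  28.8 202.7] [ 1.  -3.8 -1.5] 0.149
0.84 False [499.4  17.3 202.7] [ 2.8 -3.9 -1.9] 0.147
0.98 False [489.1   4.4 202.8] [ 3.6 -3.7 -1.6] 0.148
1.12 False [480.7  -9.8 202.8] [ 3.5 -2.9 -3.2] 0.144
1.26 False [474.4 -25.1 202.8] [ 4.1 -3.6 -3. ] 0.147
1.4 False [470.2 -41.2 202.8] [ 4.7 -2.5 -3.2] 0.145
1.54 False [468.3 -57.7 202.9] [ 5.1 -2.3 -4.1] 0.149
1.68 False [468.7 -74.4 202.8] [ 5.  -1.2 -2.6] 0.149
12.5833 [ 5.65255076 -0.53181385 -2.63617945]
```

View pics/s3.png

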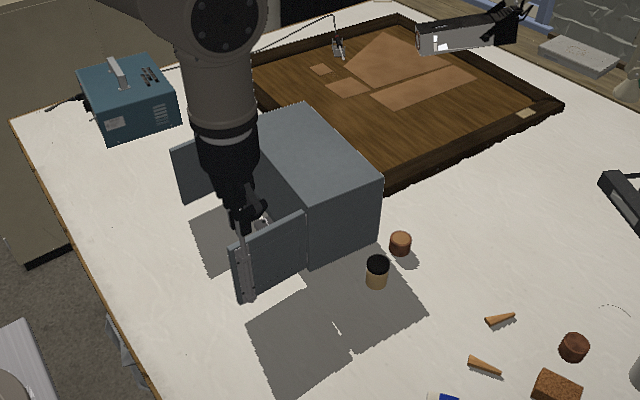

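The leaf now stands about square to the front, with its free edge at (243,270). The pull is still gripped at (240,225) and the jar at (377,270) hasn't moved. Time to release, retreat upward and check.

```bash
python3 - <<'E'
from h import *
manip.move_gripper(0.5)
manip.pause(.3)
manip.movel(*pose(1.68,310),vel=80)
q=np.array(manip.current_qpos());q[0]+=0.35
manip.movel([470,80,310],vel=150)
manip.pause(.3)
print(manip.current_force(),manip.current_time_s())
im=manip.get_image("scene");cv2.imwrite("pics/s4.png",cv2.resize(im["pixels"][100:340,150:450],None,fx=2.5,fy=2.5))
for n in("scene","top"):
    im=manip.get_image(n)
    W=cloud(im);m=(abs(W[...,0]-468.7)<25)&(abs(W[...,1]+74)<25)&(W[...,2]>180)&(W[...,2]<250)
    Q=W[m];print(n,len(Q),Q.min(0) if len(Q) else 0,Q.max(0) if len(Q) else 0)
E
```

```text
[0.0724463  0.13566225 0.17557326] 16.3083
scene 319 [460.49018155 -82.80711274 180.60721227] [474.23385519 -69.31291481 246.0665968 ]
top 71 [462.81792984 -81.52969971 203.13951417] [476.35296204 -68.37916153 245.68867474]
```

View pics/s4.png

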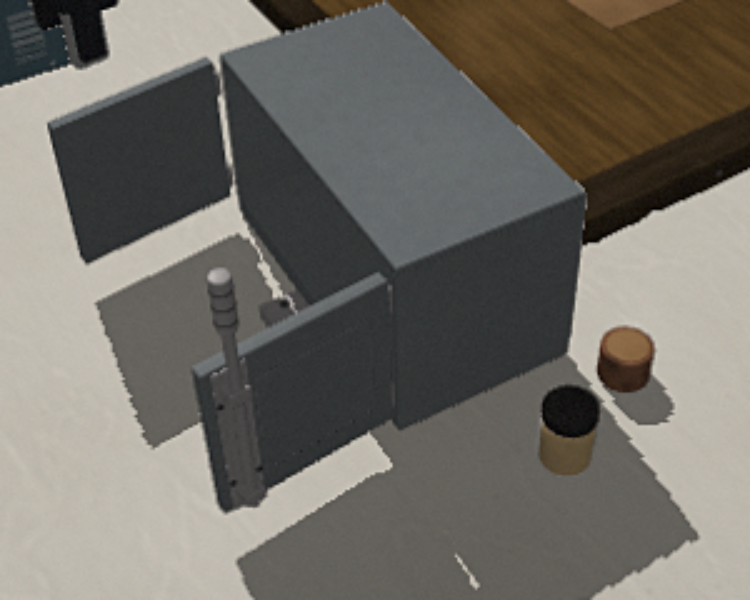

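The leaf stands open square to the front. The pull's top at (219,272) measures 246 mm against about 216 at the start, so the bolt is up about 29 mm. The jar is unmoved and the gripper is clear.

```bash
python3 -c "
from workcell import manip
print(manip.close_job())"
```

```text
the job is handed in; nothing more can be done
None
```

The job is handed in: the bolt was drawn up about 29 mm with the leaf shut, and the right leaf now stands open at about 1.68 rad with the bolt still up, the jar unmoved and the gripper clear; no verdict came back.

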